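# Eject a lock housing from the keying stand

### The job

The stripped brass lock housing sits flush in the slanted nest of the keying stand, round the stand's fixed follower rod. Press the ejector lever gently down to its stop so that the housing rises, draw the housing straight off the free end of the rod, and stand it gently upright on the floor of the shallow tin. Do not lean hard on the lever, do not drop the housing, and leave the two end-mill cutters standing where they are.

Things in the scene. Friction and masses are not known exactly. Their poses are not given: they have to be found in the camera images.
- housing_mid (a point): Centre of the loose lock housing, a plain brass barrel, 30 mm outside diameter, 36 mm long, with a through bore of 15.6 mm; about 0.15 kg; its z axis is the barrel's axis. At the start it is seated in the nest, its upper rim flush with the mouth, round the follower rod, so there is nothing to grip until it is ejected; the ejector raises it about 12 mm out of the mouth.
- nest: Slanted nest on the keying stand (aluminium plate 64 x 60 mm with a round pocket of 31.8 mm). Origin: centre of the pocket's mouth, level with the plate's upper face, about 72 mm above the bench. z: along pocket and rod, out of the nest, leaning 20 degrees from vertical towards the side of its own -x (roughly towards the robot). y: level; the lever lies on the -y side. The stand (foot 112 x 96 mm) is bolted down.
- rod_tip (a point): Free (upper) end of the fixed steel follower rod, 12 mm diameter, on the nest's z axis, 17 mm beyond the mouth. The lower end is fixed in the nest, so the housing comes off only over this end.
- lever_pad (a point): Centre of the upper face of the black round thumb pad (27 mm diameter, facing roughly along the nest's z) at the end of the ejector lever, 100 mm from the pocket's axis along the nest's -y and 11 to 18 mm below the mouth while up. Pressed down against the nest's z it takes up free play, raises the housing, and ends on a hard stop 15 to 30 mm below its start, to be found by feel.
- ejector: The ejector lever; origin at its pivot, 42 mm from the pocket's axis along the nest's -y and 41 mm below the mouth. Moving it takes about 4 to 8 N at the pad; at the stop, more than about 30 N would bend it. The pivot is stiff: the lever stays where it is left and so keeps the housing raised.
- tin: Open shallow tin, 128 mm (x) by 194 mm (y), walls 34 mm high and 2 mm thick. Origin: centre of its underside; inner floor 2 mm above that. It stands loose on the bench. Tiny loose bits seen on its floor do not matter.
- cutter_a: Brass-coloured end-mill cutter standing on the bench as a bystander, 17 mm diameter, 37 mm high; origin at its foot.
- cutter_b: Grey end-mill cutter standing on the bench as a bystander, 17 mm diameter, 37 mm high; origin at its foot.

How it is judged:
By the outcome, as a careful person would: the job done as asked, in the order asked, and still so for the second after the job is handed in, with the robot touching nothing.
It also fails if it takes over 72 s, if anything falls off the work surface, if the arm or the gripper's body presses on something with over 40 N, if the wrist force passes 120 N, or if a joint passes its speed limit or range.

### The arm

A 6-joint arm with a two-finger parallel gripper is mounted at the origin on a cart in front of the work surface, level with it; the furniture and walls round the work are solid. World frame = base frame: x ahead of the robot, y to its left, z up, the work surface at z = 0. Lengths are in m, angles in degrees, forces in N, time in s.
With the tool pointing down it reaches from about 0.35 to 0.85 m from the base axis. Payload 8.1 kg.
Tool frame: the origin (TCP) lies midway between the tips of the shut fingers; the grasp point (between the pads) lies 19 mm behind it; z points along the fingers, y is the line along which they close (so a half turn about z gives the same grasp; the last joint's range is limited). The gripper opens to 93 mm and grips with 3 to 60 N. Pads are 15 mm wide; open, the fingers measure 128 mm over their backs; the gripper's body (75 mm by 188 mm) begins 65 mm behind the grasp point.
Start: joints at [-69.809, 7.471, 85.268, -0, 87.261, -4.893], TCP at [0.254, -0.543, 0.219] pointing down, gripper open.
Joint ranges: [-169.43, 169.43], [-51.17, 129.36], [1.28, 143.12], [-76.62, 256.62], [0, 156.53], [-152.29, 152.29]. Speed limits (degrees/s): [136.94, 136.94, 159.86, 180, 180, 180].

### API

Orientations are given as a 3x3 rotation matrix whose columns are the frame's x, y, z axes.
In Python, from station import manip gives the robot as it stands.
- The arm moves only by the tool jog_arm, never from a script. Its argument "rows" is one flat list of numbers, 5 for each row, row after row: the finger opening in cm, from 0 to 9.3, then the shift along the tool's x, y, z in cm, then the turn about the tool's z in rad. A call has 1 to 8 rows; each row shifts and turns the commanded pose from where the row before left it, along the tool's axes as they then stand; what a row does not reach is not made up. A row lasts 1/12 s, in which the tool goes at most 41.7 mm and 7.16 degrees, less where a joint would pass 70% of its speed; a pose out of reach is approached as far as the arm can. A call with a gripper value outside its range is refused whole. The fingers move at their own pace and stop on an object; the grip force is fixed at half the most. Time passes only in rows, so rows that do not move let the fingers close. It gives the time, the measured TCP pose, the force, the opening and the grip force at its end, in the units of the state.
- manip.observe(): the state, without advancing time (a new reading comes with each control period).
- manip.read_camera(name): name is "side" or "top" or "wrist"; returns the picture (420x560x3 uint8, red, green, blue); there is no depth.
- manip.camera_model(name): a dict with "fovy" (degrees; the focal length in pixels is half the picture's height over the tangent of half this angle, whatever the lens; pixels are square), "cx", "cy" (the principal point, pixels), "k1" (the pictures are not rectified: a ray, as slopes to the right and down, at radius r is drawn at 1 + k1 r^2 times it, then the intrinsics apply), "world_from_camera" (4x4, takes a point from camera to world coordinates). Camera axes: x right, y up, looking along -z (the intrinsics and any distortion apply to the point x, -y, -z); pixel columns grow to the right and rows downward; lengths in m; the calibration is good to about 2 mm. A picture is of the moment at which its call begins: read the wrist's pose just before it. camera_model takes no time and is no camera call; for the wrist camera it gives the pose at the moment of the call.
- manip.close_job(): hands the job in; it is judged then, once.
The state is a dict: "clock": time; "joint_positions": joint angles; "joint_velocities": joint speeds; "tau": joint torques, N m; "tool_pos": TCP position; "tcp_rot": TCP orientation; "contact_force": force on the tool from outside, world axes, zero at the start; "moment": the same for the moment, N m; "finger_gap": opening from 0.0 (shut) to 1.0 (fully open); "grasp_force": force on a finger pad.
Only numpy, scipy, OpenCV 4.12 (cv2) and the standard library are available. Lean on these libraries where they do the work, as an engineer would, in place of code of your own. Each camera call takes 0.05 s, during which the arm holds its last target. There are 200 camera calls.

## Working session

There is one attempt and no reset: what is moved stays moved. The work goes in short steps, Python scripts to look and compute and a tool call to move; the robot and the scene stay as the last step left them, time stands still between calls to the robot, and variables do not carry over. Pictures are saved under pics/ and viewed, at most 10 in all, crops included, and the job is handed in when it is done.

Besides the shell and the picture viewer there is one more tool, called after "Emit:" as name(argument=value, ...) on one line, values as JSON. jog_arm: Moves the arm, as the interface text tells. Its arguments: {"type":"object","properties":{"rows":{"type":"array"}},"required":["rows"]}

```bash
mkdir -p pics; ls
python3 - <<'E'
from station import manip
import cv2,numpy as np
for n in ["side","top"]:
    im=manip.read_camera(n); cv2.imwrite(f"pics/{n}0.png",im[:,:,::-1])
    m=manip.camera_model(n); print(n,{k:(np.round(v,4).tolist()) for k,v in m.items()})
s=manip.observe(); print(s)
E
```

```text
pics
side {'fovy': 50.0305, 'cx': 281.3223, 'cy': 210.9875, 'k1': -0.0645, 'world_from_camera': [[-0.9063, 0.2795, -0.3168, 0.3392], [-0.4223, -0.5745, 0.7011, 0.3664], [0.014, 0.7693, 0.6388, 0.6234], [0.0, 0.0, 0.0, 1.0]]}
top {'fovy': 52.0214, 'cx': 281.5739, 'cy': 216.9353, 'k1': -0.1316, 'world_from_camera': [[-0.0003, 0.9814, -0.1921, 0.451], [-0.9998, 0.0039, 0.0216, -0.2288], [0.022, 0.1921, 0.9811, 0.9053], [0.0, 0.0, 0.0, 1.0]]}
{'clock': 0.1, 'joint_positions': array([-6.98090957e+01,  7.51036259e+00,  8.53202319e+01,  1.32936438e-04,
        8.72619137e+01, -4.89356314e+00]), 'joint_velocities': array([ 0.12819035, -0.12422289, -0.19433726, -0.06814375, -0.10474973,
       -0.00055764]), 'tau': array([ 1.29286753e-03, -5.61341858e+01, -4.93095410e+01,  7.70382187e-02,
        2.90299795e-02, -4.97448252e-05]), 'tool_pos': array([ 0.25421788, -0.54293842,  0.21772362]), 'tcp_rot': array([[ 9.05683850e-01,  4.23953365e-01, -5.55093113e-04],
       [ 4.23953705e-01, -9.05682592e-01,  1.51615287e-03],
       [ 1.40039941e-04, -1.60848895e-03, -9.99998697e-01]]), 'contact_force': array([-0.64481163,  0.92457796,  0.13934787]), 'moment': array([0.02541022, 0.00162327, 0.01182896]), 'grasp_force': 0.0, 'finger_gap': 1.0006910085609715}
```

View pics/top0.png

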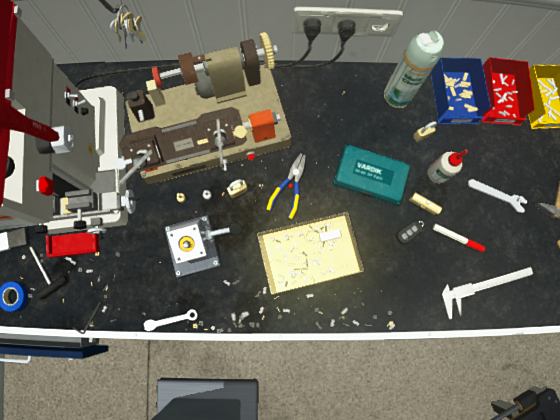

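View pics/side0.png

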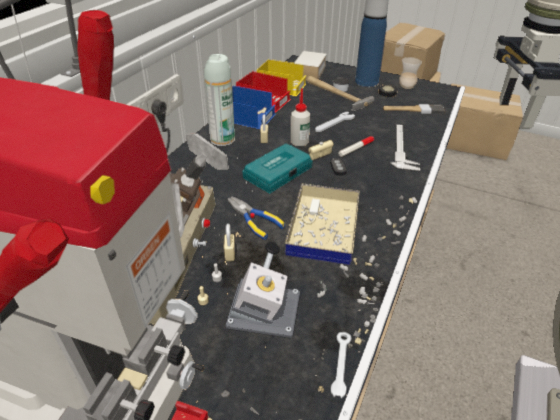

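```bash
python3 - <<'E'
import cv2,numpy as np
t=cv2.imread("pics/top0.png")[190:290,150:245]; s=cv2.imread("pics/side0.png")[235:345,215:310]
r=lambda a,k:cv2.resize(a,None,fx=k,fy=k,interpolation=cv2.INTER_CUBIC)
a=r(t,4);b=r(s,4)
c=np.zeros((440,780,3),np.uint8);c[:400,:380]=a;c[:440,400:780]=b
cv2.imwrite("pics/c1.png",c)
E
cat > h.py <<'E'
import numpy as np,cv2
from station import manip
def K(m):
    f=210/np.tan(np.radians(m["fovy"]/2)); return np.array([[f,0,m["cx"]],[0,f,m["cy"]],[0,0,1]]),np.array([m["k1"],0,0,0])
def ray(m,p):
    k,d=K(m); u=cv2.undistortPoints(np.array([[p]],float),k,d)[0,0]
    T=np.array(m["world_from_camera"]); v=T[:3,:3]@[u[0],-u[1],-1]; return T[:3,3],v/np.linalg.norm(v)
def onz(m,p,z):
    o,v=ray(m,p); return o+v*(z-o[2])/v[2]
def tri(*mp):
    A=np.zeros((3,3));b=np.zeros(3);R=[ray(m,p) for m,p in mp]
    for o,v in R: P=np.eye(3)-np.outer(v,v);A+=P;b+=P@o
    x=np.linalg.solve(A,b); return x,[np.linalg.norm((np.eye(3)-np.outer(v,v))@(x-o)) for o,v in R]
def proj(m,X):
    k,d=K(m);T=np.linalg.inv(np.array(m["world_from_camera"]));c=T[:3,:3]@X+T[:3,3]
    return cv2.projectPoints(np.array([[c[0],-c[1],-c[2]]]),np.zeros(3),np.zeros(3),k,d)[0].ravel()
E
```

```text
(no output)
```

View pics/c1.png

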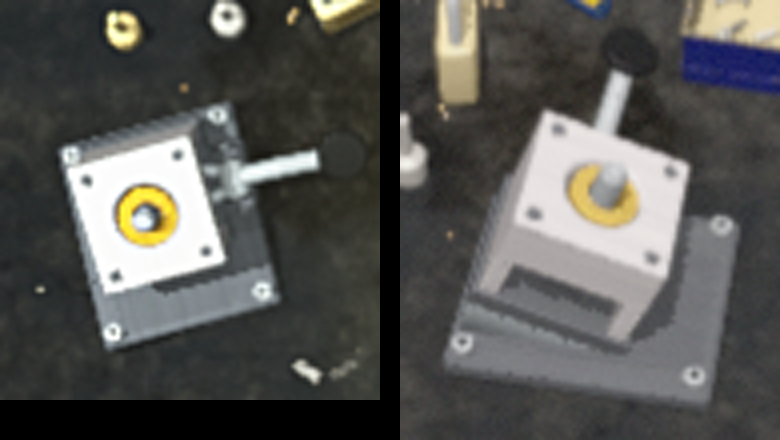

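Run:
```python
from h import *
mt,ms=manip.camera_model("top"),manip.camera_model("side")
T=lambda x,y:(150+(x-1.5)/4,190+(y-1.5)/4)
S=lambda x,y:(215+(x-401.5)/4,235+(y-1.5)/4)
P={'ring':((146,214),(603,194)),'pad':((343,155),(628,50)),'h1':((177,155),(559,130)),'h2':((206,252),(670,173)),'h3':((115,276),(652,258)),'h4':((86,181),(534,214))}
X={}
for k,(a,b) in P.items():
    X[k],e=tri((mt,T(*a)),(ms,S(*b)));print(k,X[k].round(4),np.round(e,4))
x=(X['h1']+X['h4']-X['h2']-X['h3']);y=(X['h3']+X['h4']-X['h1']-X['h2'])
print(np.linalg.norm(x)/2,np.linalg.norm(y)/2)
n=np.cross(x,y);print(n/np.linalg.norm(n),np.degrees(np.arctan2(y[1],y[0]))-90)
d=X['ring']-X['pad'];print(np.linalg.norm(d),np.degrees(np.arctan2(d[1],d[0]))-90, np.mean([X[f'h{i}'] for i in (1,2,3,4)],0))
# foot screws
F=[onz(mt,T(*p),.006) for p in((71,155),(217,115),(263,290),(112,332))];print(np.round(F,4))
print([np.degrees(np.arctan2(*(F[a]-F[b])[1::-1]))  for a,b in((0,1),(3,2),(0,3),(1,2))])
# tin corners rim z=.034
for p in((257,233),(349,213),(364,271),(270,293)):print(onz(mt,p,.034).round(4))
for p in((181,197),(207,194)):print('cut',onz(mt,p,.037).round(4))
```

```text
ring [ 0.5597 -0.0614  0.0738] [0.0014 0.0014]
pad [ 0.5932 -0.1553  0.0572] [0.0003 0.0003]
h1 [ 0.5875 -0.0772  0.083 ] [0.0013 0.0013]
h2 [ 0.5427 -0.0899  0.0656] [0.0009 0.0009]
h3 [ 0.5303 -0.0457  0.0666] [0.0011 0.0011]
h4 [ 0.575  -0.0332  0.0833] [0.0008 0.0008]
0.04952399082613273 0.04587126808990174
[-0.32654968 -0.10633792  0.93917919] 15.82492205720827
0.10111674585649925 19.567693987094174 [ 0.55886734 -0.06147765  0.07462578]
[[ 0.6014 -0.0057  0.006 ]
 [ 0.6234 -0.0832  0.006 ]
 [ 0.5304 -0.1103  0.006 ]
 [ 0.5079 -0.0316  0.006 ]]
[np.float64(105.84184548643263), np.float64(105.98325463529847), np.float64(15.47919618030995), np.float64(16.24579486968211)]
[ 0.5879 -0.1977  0.034 ]
[ 0.6306 -0.3884  0.034 ]
[ 0.5101 -0.4159  0.034 ]
[ 0.4664 -0.2248  0.034 ]
cut [ 0.6625 -0.0387  0.037 ]
cut [ 0.669  -0.0929  0.037 ]
```

Emit:
jog_arm(rows=[0,0,0,0,0.08,0,0,0,0,0.08,0,3,-2,0,0,0,3,-2,0,0,0,3,-2,0,0,0,3,-2,0,0,0,3,-2,0,0,0,3,-2,0,0])

```text
clock: 0.77
tool_pos: [0.3952, -0.377, 0.2182]
tcp_rot: [[0.962, 0.274, -0.0], [0.274, -0.962, 0.001], [-0.0, -0.001, -1.0]]
contact_force: [1.0, -0.2, 0.3]
finger_gap: 0.476
grasp_force: 0.0
```

Emit:
jog_arm(rows=[0,3,-2,0,0,0,3,-2,0,0,0,3,-2,0,0,0,3,-2,0,0,0,3,-2,0,0,0,2,-1.5,0,0,0,0,0,0,0,0,0,0,0,0])

```text
clock: 1.43
tool_pos: [0.5268, -0.2202, 0.218]
tcp_rot: [[0.961, 0.277, -0.001], [0.277, -0.961, 0.0], [-0.001, -0.001, -1.0]]
contact_force: [-0.3, -0.2, -0.2]
finger_gap: 0.007
grasp_force: 0.0
```

Emit:
jog_arm(rows=[0,2.5,-1.4,2,0,0,2.5,-1.4,2,0,0,2.6,-1.3,2,0,0,0,0,0,0])

```text
clock: 1.77
tool_pos: [0.5875, -0.1584, 0.153]
tcp_rot: [[0.961, 0.275, -0.006], [0.275, -0.961, 0.004], [-0.005, -0.005, -1.0]]
contact_force: [-0.1, -0.0, -0.6]
finger_gap: 0.006
grasp_force: 0.0
```

Run:
```python
from h import *
m=manip.camera_model("wrist");im=manip.read_camera("wrist")
cv2.imwrite("pics/w1.png",im[:,:,::-1]);s=manip.observe();print(s["tool_pos"],np.round(m["world_from_camera"],3))
N=np.array([.5593,-.0614,.0735]);z=np.array([-.329,-.094,.94])
print(proj(m,N),proj(m,N+.017*z),proj(m,np.array([.5925,-.1555,.058])),proj(m,s["tool_pos"]))
```

```text
[ 0.58688212 -0.1600964   0.15488482] [[ 0.275  0.922  0.273  0.663]
 [-0.961  0.265  0.074 -0.138]
 [-0.004 -0.282  0.959  0.319]
 [ 0.     0.     0.     1.   ]]
[145.09224464 218.67134392] [137.60965732 233.07173922] [275.59056912 205.73169319] [279.41861707 266.66556376]
```

View pics/w1.png

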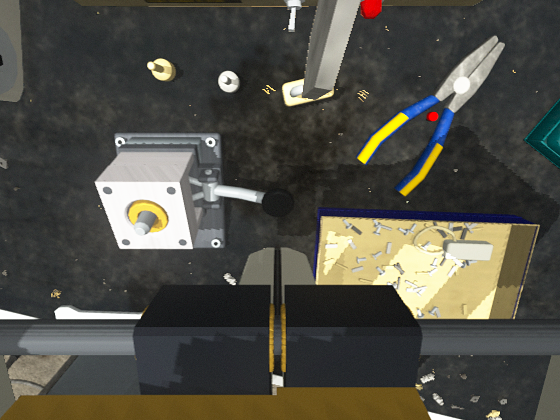

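Run:
```python
from h import *
mt,ms,mw=[manip.camera_model(n) for n in("top","side","wrist")]
print(tri((mt,(222,165)),(mw,(318,95))),tri((mt,(222,165)),(ms,(226,163))),tri((mt,(222,165)),(ms,(210,165))))
s=manip.observe();print(s["clock"],s["tool_pos"],s["contact_force"])
```

```text
(array([ 0.66834073, -0.1470357 ,  0.23531955]), [np.float64(0.0005281948113415001), np.float64(0.0005281948113414664)]) (array([ 0.67102525, -0.14546185,  0.22127308]), [np.float64(0.0015059615690516692), np.float64(0.0015059615690515584)]) (array([ 0.68539212, -0.1398306 ,  0.21223555]), [np.float64(0.010119948172251793), np.float64(0.010119948172251965)])
1.8167 [ 0.58688212 -0.1600964   0.15488482] [0.06944179 0.2480837  0.3823838 ]
```

Run:
```python
from h import *
print(manip.observe()["joint_positions"].round(1))
```

```text
[-20.1  11.2  87.9  -0.   81.3  53.9]
```

Emit:
jog_arm(rows=[0,0,0,0,0.1])

```text
clock: 1.9
tool_pos: [0.5873, -0.162, 0.1577]
tcp_rot: [[0.984, 0.178, -0.002], [0.178, -0.984, 0.0], [-0.002, -0.001, -1.0]]
contact_force: [0.7, -0.2, 0.2]
finger_gap: 0.004
grasp_force: 0.0
```

Run:
```python
from h import *
s=manip.observe();print(s["joint_positions"].round(1),s["tcp_rot"].round(3))
```

```text
[-20.2  11.   87.8  -0.   81.4  59.5] [[ 0.984  0.178 -0.002]
 [ 0.178 -0.984  0.   ]
 [-0.002 -0.001 -1.   ]]
```

Emit:
jog_arm(rows=[0,0,0,0,-0.12,0,0,0,0,-0.12,0,0,0,0,-0.12,0,0,0,0,-0.12,0,0,0,0,-0.12,0,0,0,0,-0.12,0,0,0,0,-0.12,0,0,0,0,-0.12])

```text
clock: 2.57
tool_pos: [0.5877, -0.1635, 0.1597]
tcp_rot: [[0.416, 0.909, 0.001], [0.909, -0.416, -0.001], [-0.001, 0.001, -1.0]]
contact_force: [0.4, -0.1, 0.4]
finger_gap: 0.004
grasp_force: 0.0
```

Emit:
jog_arm(rows=[0,0,0,0,-0.12,0,0,0,0,-0.12,0,0,0,0,-0.12,0,0,0,0,-0.12,0,0,0,0,-0.12,0,0,0,0,-0.12,0,0,0,0,-0.12,0,0,0,0,-0.12])

```text
clock: 3.23
tool_pos: [0.5877, -0.1635, 0.1597]
tcp_rot: [[-0.506, 0.862, 0.001], [0.862, 0.506, -0.001], [-0.001, 0.0, -1.0]]
contact_force: [-0.3, -0.1, 0.9]
finger_gap: 0.008
grasp_force: 0.0
```

Emit:
jog_arm(rows=[0,0,0,0,-0.12,0,0,0,0,-0.12,0,0,0,0,-0.12,0,0,0,0,-0.12,0,0,0,0,-0.12,0,0,0,0,-0.12,0,0,0,0,-0.12,0,0,0,0,-0.12])

```text
clock: 3.9
tool_pos: [0.5877, -0.1635, 0.1597]
tcp_rot: [[-0.997, 0.08, 0.001], [0.08, 0.997, -0.001], [-0.001, -0.001, -1.0]]
contact_force: [0.1, -0.1, -0.8]
finger_gap: 0.006
grasp_force: 0.0
```

Emit:
jog_arm(rows=[0,0,0,0,-0.12,0,0,0,0,-0.12,0,0,0,0,-0.12,0,0,0,0,0])

```text
clock: 4.23
tool_pos: [0.5878, -0.1633, 0.1597]
tcp_rot: [[-0.961, -0.276, 0.001], [-0.276, 0.961, -0.001], [-0.001, -0.001, -1.0]]
contact_force: [-0.2, -0.4, -0.6]
finger_gap: 0.006
grasp_force: 0.0
```

Run:
```python
from h import *
s=manip.observe();print(s["tool_pos"].round(4),s["tcp_rot"].round(3),s["contact_force"].round(2),s["joint_positions"].round(1))
```

```text
[ 0.5878 -0.1633  0.1597] [[-0.961 -0.276  0.001]
 [-0.276  0.961 -0.001]
 [-0.001 -0.001 -1.   ]] [-0.16 -0.38 -0.56] [ -20.3   10.8   87.7   -0.    81.4 -126.4]
```

Emit:
jog_arm(rows=[0,-0.1,0.2,2.5,0,0,0,0,2.5,0,0,0,0,2.2,0,0,0,0,1.6,0,0,0,0,0,0,0,0,0,0,0])

```text
clock: 4.73
tool_pos: [0.5877, -0.1598, 0.0703]
tcp_rot: [[-0.963, -0.269, -0.002], [-0.269, 0.963, 0.0], [0.002, 0.001, -1.0]]
contact_force: [0.3, -0.1, 1.6]
finger_gap: 0.006
grasp_force: 0.0
```

Emit:
jog_arm(rows=[0,-0.03,0,0.1,0,0,-0.03,0,0.1,0,0,-0.03,0,0.1,0,0,-0.03,0,0.1,0,0,0,0,0,0])

```text
clock: 5.15
tool_pos: [0.5903, -0.1587, 0.0671]
tcp_rot: [[-0.962, -0.273, 0.001], [-0.273, 0.962, -0.0], [-0.001, -0.001, -1.0]]
contact_force: [0.1, -0.2, -1.1]
finger_gap: 0.004
grasp_force: 0.0
```

Emit:
jog_arm(rows=[0,-0.03,0,0.1,0,0,-0.03,0,0.1,0,0,-0.03,0,0.1,0,0,-0.03,0,0.1,0,0,0,0,0,0])

```text
clock: 5.57
tool_pos: [0.5909, -0.1582, 0.0622]
tcp_rot: [[-0.962, -0.273, -0.0], [-0.273, 0.962, 0.0], [0.0, 0.0, -1.0]]
contact_force: [-0.5, 0.2, 0.3]
finger_gap: 0.005
grasp_force: 0.0
```

Emit:
jog_arm(rows=[0,-0.03,0,0.1,0,0,-0.03,0,0.1,0,0,-0.03,0,0.1,0,0,-0.03,0,0.1,0,0,0,0,0,0])

```text
clock: 5.98
tool_pos: [0.5923, -0.158, 0.0587]
tcp_rot: [[-0.962, -0.273, 0.0], [-0.273, 0.962, -0.0], [-0.0, -0.0, -1.0]]
contact_force: [-0.3, -0.2, 1.0]
finger_gap: 0.003
grasp_force: 0.7
```

Emit:
jog_arm(rows=[0,-0.03,-0.02,0.1,0,0,-0.04,-0.02,0.1,0,0,-0.03,-0.02,0.1,0,0,-0.04,-0.02,0.1,0,0,0,0,0,0])

```text
clock: 6.4
tool_pos: [0.594, -0.1589, 0.0548]
tcp_rot: [[-0.962, -0.273, 0.0], [-0.273, 0.962, -0.001], [-0.0, -0.001, -1.0]]
contact_force: [-0.6, -3.0, 3.2]
finger_gap: 0.004
grasp_force: 2.0
```

Emit:
jog_arm(rows=[0,-0.03,-0.02,0.1,0,0,-0.04,-0.02,0.1,0,0,-0.03,-0.02,0.1,0,0,-0.04,-0.02,0.1,0,0,0,0,0,0])

```text
clock: 6.82
tool_pos: [0.5958, -0.1595, 0.0508]
tcp_rot: [[-0.962, -0.272, 0.001], [-0.272, 0.962, -0.001], [-0.001, -0.001, -1.0]]
contact_force: [-1.5, -4.8, 4.0]
finger_gap: 0.005
grasp_force: 2.7
```

Emit:
jog_arm(rows=[0,-0.03,-0.02,0.1,0,0,-0.04,-0.02,0.1,0,0,-0.03,-0.02,0.1,0,0,-0.04,-0.02,0.1,0,0,0,0,0,0])

```text
clock: 7.23
tool_pos: [0.5974, -0.1599, 0.0468]
tcp_rot: [[-0.962, -0.272, 0.001], [-0.272, 0.962, -0.001], [-0.001, -0.001, -1.0]]
contact_force: [-0.7, -5.2, 4.9]
finger_gap: 0.002
grasp_force: 2.9
```

Emit:
jog_arm(rows=[0,-0.04,-0.01,0.1,0,0,-0.03,-0.01,0.1,0,0,0,0,0,0])

```text
clock: 7.48
tool_pos: [0.5981, -0.1601, 0.0449]
tcp_rot: [[-0.962, -0.272, 0.001], [-0.272, 0.962, -0.001], [-0.001, -0.002, -1.0]]
contact_force: [-0.4, -5.2, 5.1]
finger_gap: 0.008
grasp_force: 3.1
```

Emit:
jog_arm(rows=[0,-0.04,-0.01,0.1,0,0,0,0,0,0])

```text
clock: 7.65
tool_pos: [0.5985, -0.1601, 0.044]
tcp_rot: [[-0.962, -0.272, 0.001], [-0.272, 0.962, -0.001], [-0.001, -0.002, -1.0]]
contact_force: [-0.6, -6.3, 4.6]
finger_gap: 0.005
grasp_force: 3.4
```

Emit:
jog_arm(rows=[0,-0.03,-0.01,0.1,0,0,0,0,0,0])

```text
clock: 7.82
tool_pos: [0.5989, -0.1602, 0.043]
tcp_rot: [[-0.962, -0.272, 0.001], [-0.272, 0.962, -0.001], [-0.001, -0.002, -1.0]]
contact_force: [-1.3, -5.6, 4.8]
finger_gap: 0.007
grasp_force: 3.5
```

Emit:
jog_arm(rows=[0,-0.04,-0.01,0.1,0,0,0,0,0,0])

```text
clock: 7.98
tool_pos: [0.5993, -0.1602, 0.042]
tcp_rot: [[-0.962, -0.272, 0.001], [-0.272, 0.962, -0.002], [-0.001, -0.002, -1.0]]
contact_force: [-0.8, -5.5, 5.0]
finger_gap: 0.004
grasp_force: 3.6
```

Emit:
jog_arm(rows=[0,-0.03,-0.01,0.1,0,0,0,0,0,0])

```text
clock: 8.15
tool_pos: [0.5997, -0.1602, 0.0411]
tcp_rot: [[-0.962, -0.272, 0.001], [-0.272, 0.962, -0.002], [-0.001, -0.002, -1.0]]
contact_force: [-0.5, -6.7, 4.4]
finger_gap: 0.006
grasp_force: 3.6
```

Emit:
jog_arm(rows=[0,-0.04,-0.01,0.1,0,0,0,0,0,0])

```text
clock: 8.32
tool_pos: [0.6001, -0.1602, 0.04]
tcp_rot: [[-0.962, -0.272, 0.001], [-0.272, 0.962, -0.002], [-0.001, -0.002, -1.0]]
contact_force: [-0.4, -6.8, 5.3]
finger_gap: 0.005
grasp_force: 3.6
```

Emit:
jog_arm(rows=[0,-0.03,-0.01,0.1,0,0,0,0,0,0])

```text
clock: 8.48
tool_pos: [0.6005, -0.1602, 0.039]
tcp_rot: [[-0.962, -0.272, 0.001], [-0.272, 0.962, -0.001], [-0.001, -0.002, -1.0]]
contact_force: [-0.7, -6.3, 4.6]
finger_gap: 0.005
grasp_force: 3.5
```

Emit:
jog_arm(rows=[0,-0.04,-0.01,0.1,0,0,0,0,0,0])

```text
clock: 8.65
tool_pos: [0.6008, -0.1602, 0.0381]
tcp_rot: [[-0.962, -0.272, 0.001], [-0.272, 0.962, -0.001], [-0.001, -0.002, -1.0]]
contact_force: [-1.8, -6.1, 5.7]
finger_gap: 0.006
grasp_force: 4.0
```

Emit:
jog_arm(rows=[0,-0.03,-0.01,0.1,0,0,0,0,0,0])

```text
clock: 8.82
tool_pos: [0.601, -0.1602, 0.0377]
tcp_rot: [[-0.962, -0.272, 0.001], [-0.272, 0.962, -0.002], [-0.0, -0.002, -1.0]]
contact_force: [-3.4, -4.9, 10.2]
finger_gap: 0.011
grasp_force: 6.3
```

Emit:
jog_arm(rows=[0,-0.04,-0.01,0.1,0,0,0,0,0,0])

```text
clock: 8.98
tool_pos: [0.6013, -0.1602, 0.0373]
tcp_rot: [[-0.962, -0.273, 0.001], [-0.273, 0.962, -0.002], [-0.0, -0.002, -1.0]]
contact_force: [-7.8, -4.8, 16.1]
finger_gap: 0.007
grasp_force: 9.0
```

Emit:
jog_arm(rows=[0,-0.03,-0.01,0.1,0,0,0,0,0,0])

```text
clock: 9.15
tool_pos: [0.6015, -0.1603, 0.037]
tcp_rot: [[-0.962, -0.273, 0.0], [-0.273, 0.962, -0.002], [0.0, -0.002, -1.0]]
contact_force: [-11.4, -4.0, 22.3]
finger_gap: 0.003
grasp_force: 11.8
```

Emit:
jog_arm(rows=[0,-0.04,-0.01,0.1,0,0,0,0,0,0])

```text
clock: 9.32
tool_pos: [0.6017, -0.1603, 0.0367]
tcp_rot: [[-0.962, -0.273, -0.0], [-0.273, 0.962, -0.002], [0.001, -0.001, -1.0]]
contact_force: [-15.5, -3.6, 28.5]
finger_gap: 0.005
grasp_force: 14.8
```

Emit:
jog_arm(rows=[0,0.1,0,-0.3,0,0,0.1,0,-0.3,0,0,0.2,0,-0.6,0,3,0.5,0,-1.5,0,6,0.5,0,-3,0,6,0,0,-3,0,6,0,0,-3,0,6,0,0,0,0])

```text
clock: 9.98
tool_pos: [0.5916, -0.1636, 0.1579]
tcp_rot: [[-0.962, -0.273, 0.009], [-0.273, 0.962, -0.002], [-0.008, -0.005, -1.0]]
contact_force: [1.6, -0.3, 1.9]
finger_gap: 0.315
grasp_force: 0.0
```

Run:
```python
from h import *
s=manip.observe();print(s["tool_pos"].round(4),s["contact_force"].round(2))
d=np.array([.5535,-.0630,.13])-s["tool_pos"];print(s["tcp_rot"].T@d*100)
```

```text
[ 0.5916 -0.1636  0.1579] [ 1.6  -0.31  1.92]
[ 0.94242378 10.72780143  2.72894308]
```

Emit:
jog_arm(rows=[6,0.2,2.7,0,0,6,0.2,2.7,0,0,6,0.2,2.7,0,0,6,0.3,2.6,1,0,6,0,0,1.7,0,6,0,0,0,0,6,0,0,0,0])

```text
clock: 10.57
tool_pos: [0.5493, -0.0618, 0.1224]
tcp_rot: [[-0.962, -0.274, -0.003], [-0.274, 0.962, 0.001], [0.003, 0.002, -1.0]]
contact_force: [0.6, -0.1, 1.3]
finger_gap: 0.644
grasp_force: 0.0
```

Run:
```python
from h import *
m=manip.camera_model("wrist");im=manip.read_camera("wrist");ms=manip.camera_model("side");mt=manip.camera_model("top")
s=manip.observe();print(s["tool_pos"].round(4),s["contact_force"].round(2))
a=cv2.resize(im[110:330,180:380],None,fx=2.7,fy=2.7,interpolation=3)[:,:,::-1]
b=cv2.resize(manip.read_camera("side")[240:320,225:295],None,fx=3.5,fy=3.5,interpolation=3)[:,:,::-1]
c=np.zeros((600,795,3),np.uint8);c[:594,:540]=a;c[:280,545:790]=b;cv2.imwrite("pics/w2.png",c)
N=np.array([.5593,-.0614,.0735]);z=np.array([-.329,-.094,.94])
for h in(0,.012,.017):
  p=(proj(m,N+h*z)-[180,110])*2.7;q=(proj(ms,N+h*z)-[225,240])*3.5+[545,0];print(h,p.round(),q.round())
```

```text
[ 0.5501 -0.0624  0.1234] [1.05 0.06 0.4 ]
0 [254. 365.] [684. 151.]
0.012 [253. 366.] [693. 135.]
0.017 [253. 367.] [697. 129.]
```

View pics/w2.png

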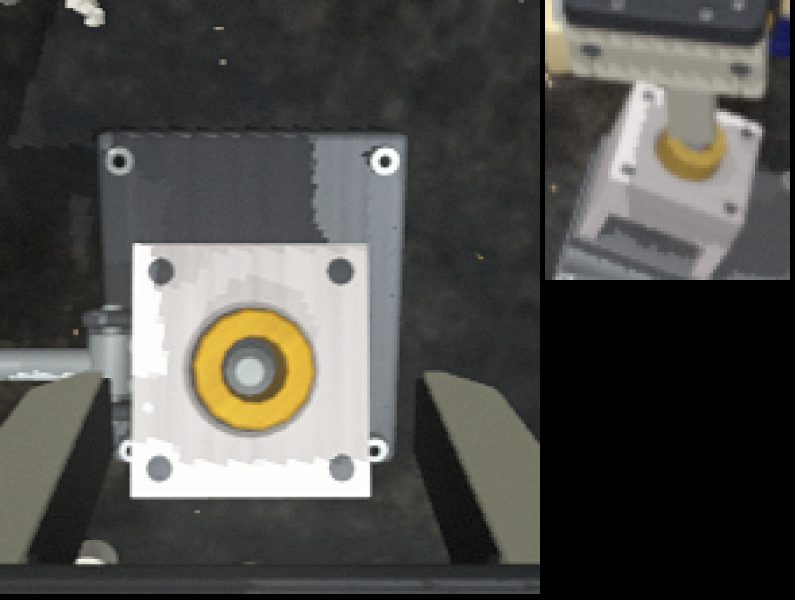

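Emit:
jog_arm(rows=[6,-0.26,-0.14,1.2,0,6,0,0,1.2,0,6,0,0,1.0,0,6,0,0,0.5,0,6,0,0,0.4,0,6,0,0,0.2,0,6,0,0,0,0,6,0,0,0,0])

```text
clock: 11.33
tool_pos: [0.5535, -0.0632, 0.0789]
tcp_rot: [[-0.962, -0.273, 0.0], [-0.273, 0.962, -0.0], [-0.0, -0.0, -1.0]]
contact_force: [0.3, -0.6, 0.3]
finger_gap: 0.642
grasp_force: 0.0
```

Emit:
jog_arm(rows=[6,0.05,0,0.1,0,6,0,0,0.1,0,6,0,0,0,0])

```text
clock: 11.58
tool_pos: [0.5529, -0.0633, 0.0768]
tcp_rot: [[-0.962, -0.273, 0.0], [-0.273, 0.962, -0.0], [-0.0, -0.0, -1.0]]
contact_force: [0.4, -0.1, -0.3]
finger_gap: 0.645
grasp_force: 0.0
```

Emit:
jog_arm(rows=[2.5,0,0,0,0,2.5,0,0,0,0,2.5,0,0,0,0,2.5,0,0,0,0,2.5,0,0,0,0,2.5,0,0,0,0,2.5,0,0,0,0,2.5,0,0,0,0])

```text
clock: 12.25
tool_pos: [0.5528, -0.0632, 0.0767]
tcp_rot: [[-0.962, -0.273, 0.0], [-0.273, 0.962, 0.0], [-0.0, 0.0, -1.0]]
contact_force: [-0.3, 0.5, 0.0]
finger_gap: 0.288
grasp_force: 29.9
```

Emit:
jog_arm(rows=[2.5,0.05,0,-0.14,0,2.5,0.05,0,-0.14,0,2.5,0.05,0,-0.14,0,2.5,0.05,0,-0.14,0,2.5,0,0,0,0])

```text
clock: 12.67
tool_pos: [0.5509, -0.0638, 0.0825]
tcp_rot: [[-0.962, -0.273, 0.0], [-0.273, 0.962, 0.0], [-0.0, -0.0, -1.0]]
contact_force: [0.7, 0.3, -1.2]
finger_gap: 0.288
grasp_force: 29.9
```

Run:
```python
from h import *
im=manip.read_camera("wrist");si=manip.read_camera("side")
a=cv2.resize(im[190:330,200:350],None,fx=3,fy=3,interpolation=3)[:,:,::-1]
b=cv2.resize(si[240:320,225:295],None,fx=4.5,fy=4.5,interpolation=3)[:,:,::-1]
c=np.zeros((430,775,3),np.uint8);c[:420,:450]=a;c[:360,455:770]=b;cv2.imwrite("pics/w3.png",c)
```

```text
(no output)
```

View pics/w3.png

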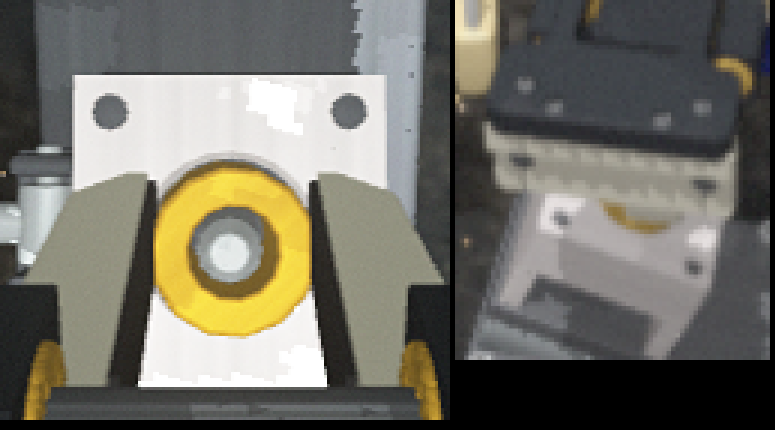

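Emit:
jog_arm(rows=[2.5,0.07,0,-0.19,0,2.5,0.07,0,-0.19,0,2.5,0.07,0,-0.19,0,2.5,0.07,0,-0.19,0,2.5,0.07,0,-0.19,0,2.5,0.07,0,-0.19,0])

```text
clock: 13.27
tool_pos: [0.5468, -0.0649, 0.0939]
tcp_rot: [[-0.962, -0.273, 0.0], [-0.273, 0.962, 0.0], [-0.0, 0.0, -1.0]]
contact_force: [-0.2, -0.4, -2.1]
finger_gap: 0.292
grasp_force: 29.8
```

Emit:
jog_arm(rows=[2.5,0.1,0,-0.28,0,2.5,0.1,0,-0.28,0,2.5,0.11,0,-0.28,0,2.5,0.1,0,-0.28,0,2.5,0.1,0,-0.28,0,2.5,0,0,0,0])

```text
clock: 13.77
tool_pos: [0.5422, -0.0665, 0.1085]
tcp_rot: [[-0.962, -0.273, 0.001], [-0.273, 0.962, -0.0], [-0.001, -0.001, -1.0]]
contact_force: [0.5, 0.9, -1.7]
finger_gap: 0.29
grasp_force: 29.9
```

Emit:
jog_arm(rows=[2.5,0.1,0,-0.28,0,2.5,0.1,0,-0.28,0,2.5,0.11,0,-0.28,0,2.5,0.1,0,-0.28,0,2.5,0.1,0,-0.28,0,2.5,0.1,0,-0.28,0,2.5,0,0,0,0])

```text
clock: 14.35
tool_pos: [0.5363, -0.0681, 0.1253]
tcp_rot: [[-0.962, -0.273, 0.001], [-0.273, 0.962, -0.0], [-0.001, -0.0, -1.0]]
contact_force: [-0.4, 0.3, 0.1]
finger_gap: 0.292
grasp_force: 29.9
```

Emit:
jog_arm(rows=[2.5,0,0,-1,0,2.5,0,0,-1.5,0,2.5,0.8,-1.8,0,0,2.5,1,-2.9,0,0,2.5,1,-2.9,0,0,2.5,1,-2.9,0,0,2.5,1,-2.9,0,0,2.5,0.8,-2.9,0,0])

```text
clock: 15.02
tool_pos: [0.5263, -0.2416, 0.1502]
tcp_rot: [[-0.962, -0.273, 0.0], [-0.273, 0.962, -0.0], [-0.0, -0.0, -1.0]]
contact_force: [0.3, -0.7, -1.1]
finger_gap: 0.288
grasp_force: 29.9
```

Emit:
jog_arm(rows=[2.5,0.7,-2.5,0,0,2.5,0.6,-2,0,0,2.5,0,-1.3,0,0,2.5,0,0,2,0,2.5,0,0,2,0,2.5,0,0,2,0,2.5,0,0,1,0,2.5,0,0,0,0])

```text
clock: 15.68
tool_pos: [0.5282, -0.2982, 0.0766]
tcp_rot: [[-0.962, -0.273, -0.004], [-0.273, 0.962, 0.003], [0.003, 0.004, -1.0]]
contact_force: [-0.5, 0.4, -1.6]
finger_gap: 0.288
grasp_force: 29.9
```

Run:
```python
from h import *
im=manip.read_camera("wrist");si=manip.read_camera("side")
s=manip.observe();print(s["tool_pos"].round(4),s["contact_force"].round(2),s["finger_gap"])
a=cv2.resize(im[60:340,120:420],None,fx=1.6,fy=1.6,interpolation=3)[:,:,::-1]
b=cv2.resize(si[165:285,275:375],None,fx=3,fy=3,interpolation=3)[:,:,::-1]
c=np.zeros((450,790,3),np.uint8);c[:448,:480]=a;c[:360,485:785]=b;cv2.imwrite("pics/w4.png",c)
```

```text
[ 0.5301 -0.2994  0.08  ] [ 0.73  0.08 -0.55] 0.2895648118778556
```

View pics/w4.png

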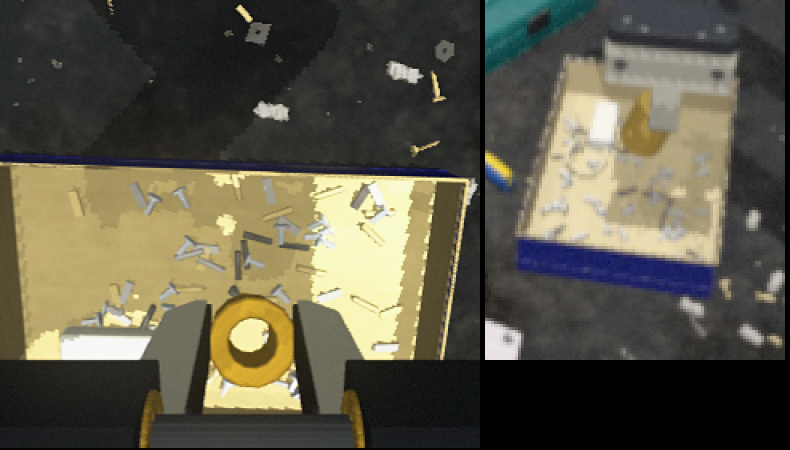

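Emit:
jog_arm(rows=[2.5,0,1,0,0,2.5,0,1,0,0,2.5,0,0,1,0,2.5,0,0,1,0,2.5,0,0,1,0,2.5,0,0,0.6,0,2.5,0,0,0,0,2.5,0,0,0,0])

```text
clock: 16.45
tool_pos: [0.5238, -0.28, 0.0423]
tcp_rot: [[-0.962, -0.273, -0.002], [-0.273, 0.962, 0.001], [0.001, 0.001, -1.0]]
contact_force: [-0.3, 0.0, -0.3]
finger_gap: 0.291
grasp_force: 29.9
```

Emit:
jog_arm(rows=[2.5,0,0,0.1,0,2.5,0,0,0.1,0,2.5,0,0,0.1,0,2.5,0,0,0.1,0,2.5,0,0,0.1,0,2.5,0,0,0,0])

```text
clock: 16.95
tool_pos: [0.5244, -0.2801, 0.0383]
tcp_rot: [[-0.962, -0.273, -0.0], [-0.273, 0.962, 0.0], [0.0, 0.0, -1.0]]
contact_force: [-0.6, 0.1, -0.7]
finger_gap: 0.287
grasp_force: 29.9
```

Emit:
jog_arm(rows=[2.5,0,0,0.1,0,2.5,0,0,0.1,0,2.5,0,0,0,0])

```text
clock: 17.2
tool_pos: [0.5244, -0.2801, 0.0362]
tcp_rot: [[-0.962, -0.273, -0.0], [-0.273, 0.962, 0.0], [0.0, 0.0, -1.0]]
contact_force: [1.2, 0.6, -1.9]
finger_gap: 0.287
grasp_force: 29.9
```

Emit:
jog_arm(rows=[2.5,0,0,0.1,0,2.5,0,0,0,0])

```text
clock: 17.37
tool_pos: [0.5244, -0.2801, 0.0352]
tcp_rot: [[-0.962, -0.273, -0.0], [-0.273, 0.962, 0.0], [0.0, 0.0, -1.0]]
contact_force: [0.5, -0.1, -1.5]
finger_gap: 0.291
grasp_force: 29.9
```

Emit:
jog_arm(rows=[2.5,0,0,0.1,0,2.5,0,0,0,0])

```text
clock: 17.53
tool_pos: [0.5244, -0.2802, 0.0343]
tcp_rot: [[-0.962, -0.273, -0.0], [-0.273, 0.962, 0.0], [0.0, 0.0, -1.0]]
contact_force: [-0.2, 0.4, -2.4]
finger_gap: 0.289
grasp_force: 29.9
```

Emit:
jog_arm(rows=[2.5,0,0,0.05,0,2.5,0,0,0,0])

```text
clock: 17.7
tool_pos: [0.5245, -0.2802, 0.0339]
tcp_rot: [[-0.962, -0.273, -0.0], [-0.273, 0.962, 0.0], [0.0, 0.0, -1.0]]
contact_force: [-0.3, 0.2, -1.9]
finger_gap: 0.288
grasp_force: 29.9
```

Emit:
jog_arm(rows=[2.5,0,0,0.05,0,2.5,0,0,0.05,0,2.5,0,0,0,0])

```text
clock: 17.95
tool_pos: [0.5248, -0.2802, 0.0333]
tcp_rot: [[-0.962, -0.273, 0.001], [-0.273, 0.962, -0.0], [-0.0, -0.0, -1.0]]
contact_force: [0.2, 0.8, 1.3]
finger_gap: 0.291
grasp_force: 29.9
```

Emit:
jog_arm(rows=[2.5,0,0,0.05,0,2.5,0,0,0.05,0,2.5,0,0,0,0])

```text
clock: 18.2
tool_pos: [0.5253, -0.2803, 0.0329]
tcp_rot: [[-0.962, -0.273, 0.001], [-0.273, 0.962, -0.0], [-0.001, -0.001, -1.0]]
contact_force: [-0.4, 2.7, 5.8]
finger_gap: 0.287
grasp_force: 29.9
```

Emit:
jog_arm(rows=[2.5,-0.1,0,0.02,0,2.5,-0.1,0,0.02,0,2.5,-0.1,0,0.02,0,2.5,-0.1,0,0.02,0,2.5,0,0,0,0])

```text
clock: 18.62
tool_pos: [0.5291, -0.2796, 0.0324]
tcp_rot: [[-0.962, -0.273, 0.001], [-0.273, 0.962, -0.001], [-0.001, -0.001, -1.0]]
contact_force: [-2.2, 0.4, 7.3]
finger_gap: 0.292
grasp_force: 30.1
```

Emit:
jog_arm(rows=[2.5,-0.1,0,0.02,0,2.5,-0.1,0,0.03,0,2.5,-0.1,0,0.03,0,2.5,-0.1,0,0.03,0,2.5,0,0,0,0])

```text
clock: 19.03
tool_pos: [0.533, -0.2792, 0.0313]
tcp_rot: [[-0.962, -0.273, 0.002], [-0.273, 0.962, -0.002], [-0.001, -0.003, -1.0]]
contact_force: [-1.0, -1.8, 6.3]
finger_gap: 0.286
grasp_force: 30.0
```

Emit:
jog_arm(rows=[2.5,-0.1,0,0.04,0,2.5,-0.1,0,0.04,0,2.5,-0.1,0,0.04,0,2.5,-0.1,0,0.04,0,2.5,0,0,0,0])

```text
clock: 19.45
tool_pos: [0.5365, -0.2787, 0.0303]
tcp_rot: [[-0.962, -0.273, 0.001], [-0.273, 0.962, -0.003], [-0.0, -0.003, -1.0]]
contact_force: [-5.7, -3.4, 10.2]
finger_gap: 0.289
grasp_force: 30.1
```

Run:
```python
from h import *
im=manip.read_camera("wrist");si=manip.read_camera("side")
a=cv2.resize(im[180:340,180:380],None,fx=2.4,fy=2.4,interpolation=3)[:,:,::-1]
b=cv2.resize(si[175:275,285:365],None,fx=3.8,fy=3.8,interpolation=3)[:,:,::-1]
c=np.zeros((400,790,3),np.uint8);c[:384,:480]=a;c[:380,485:789]=b;cv2.imwrite("pics/w5.png",c)
```

```text
(no output)
```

View pics/w5.png

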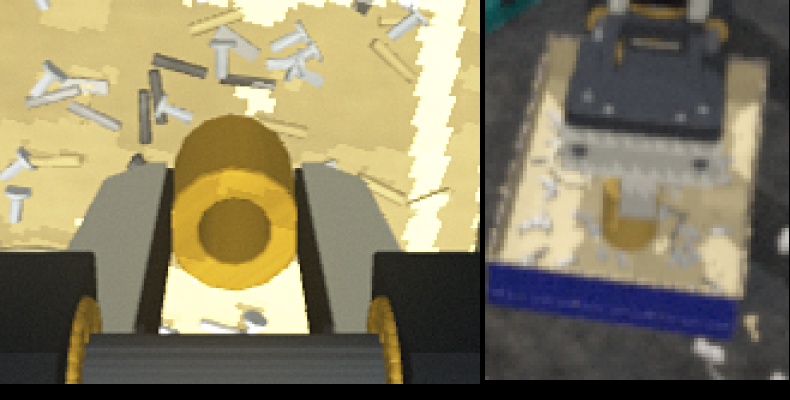

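Run:
```python
from h import *
m=manip.camera_model("wrist");o,v=ray(m,(277.9,275))
for tilt in(-8,-4,0,4,8,12):
    t=np.radians(tilt);ux=np.array([.962,.273,0]);z=-np.sin(t)*ux+np.cos(t)*np.array([0,0,1]);x=np.cos(t)*ux+np.sin(t)*np.array([0,0,1])
    H=.002+36e-3*np.cos(t)+.015*abs(np.sin(t)); c=o+v*(H-o[2])/v[2]
    print(tilt,proj(m,c-.036*z-.015*x),proj(m,c+.015*x),proj(m,c-.015*x))
```

```text
-8 [277.97818913 218.33097812] [277.91456274 298.59538356] [277.88438184 249.67426445]
-4 [277.98169882 221.71977393] [277.91157979 299.70373691] [277.88772682 248.78785951]
0 [277.98469691 225.28737956] [277.9085284  300.66822521] [277.89107102 248.0819942 ]
4 [277.98816317 228.49241714] [277.90550304 301.82596913] [277.89431022 247.18619525]
8 [277.99116334 231.91445583] [277.90237652 302.84975429] [277.8975817 246.4611921]
12 [277.99368531 235.53295534] [277.8991711  303.72683498] [277.90085724 245.9126973 ]
```

Emit:
jog_arm(rows=[2.5,-0.1,0,0.04,0,2.5,-0.1,0,0.03,0,2.5,0,0,0,0])

```text
clock: 19.8
tool_pos: [0.538, -0.2784, 0.0302]
tcp_rot: [[-0.962, -0.273, 0.0], [-0.273, 0.962, -0.003], [0.001, -0.003, -1.0]]
contact_force: [-9.7, -2.0, 17.1]
finger_gap: 0.29
grasp_force: 30.3
```

Emit:
jog_arm(rows=[2.5,0.08,0,-0.08,0,2.5,0.07,0,-0.05,0,2.5,0,0,0,0])

```text
clock: 20.05
tool_pos: [0.5375, -0.2779, 0.0302]
tcp_rot: [[-0.962, -0.273, 0.002], [-0.273, 0.962, -0.002], [-0.002, -0.003, -1.0]]
contact_force: [0.3, -3.1, 5.4]
finger_gap: 0.287
grasp_force: 30.0
```

Emit:
jog_arm(rows=[3.2,0,0,0,0,3.4,0,0,0,0,3.8,0,0,0,0,4.2,0,0,0,0,4.6,0,0,0,0,4.8,0,0,0,0,4.8,0,0,0,0])

```text
clock: 20.63
tool_pos: [0.5364, -0.2766, 0.0288]
tcp_rot: [[-0.962, -0.273, -0.0], [-0.273, 0.962, 0.0], [0.0, 0.0, -1.0]]
contact_force: [-0.7, 0.1, 0.0]
finger_gap: 0.512
grasp_force: 0.0
```

Emit:
jog_arm(rows=[4.8,0,0,-0.5,0,4.8,0,0,-1,0,4.8,0,0,-2,0,4.8,0,0,-3,0,4.8,0,0,-3,0,4.8,0,0,-2,0,4.8,0,0,0,0,4.8,0,0,0,0])

```text
clock: 21.3
tool_pos: [0.5379, -0.2776, 0.147]
tcp_rot: [[-0.962, -0.273, 0.004], [-0.273, 0.962, -0.003], [-0.003, -0.004, -1.0]]
contact_force: [0.3, -0.0, -1.0]
finger_gap: 0.514
grasp_force: 0.0
```

Run:
```python
from h import *
im=manip.read_camera("wrist");si=manip.read_camera("side")
s=manip.observe();print(s["tool_pos"],s["contact_force"])
a=cv2.resize(im[100:350,130:430],None,fx=1.6,fy=1.6,interpolation=3)[:,:,::-1]
b=cv2.resize(si[165:345,185:365],None,fx=1.7,fy=1.7,interpolation=3)[:,:,::-1]
c=np.zeros((400,795,3),np.uint8);c[:,:480]=a;c[:306,485:791]=b;cv2.imwrite("pics/w6.png",c)
```

```text
[ 0.53610416 -0.2765149   0.14353395] [-0.27937459 -0.38823949 -0.65303349]
```

View pics/w6.png

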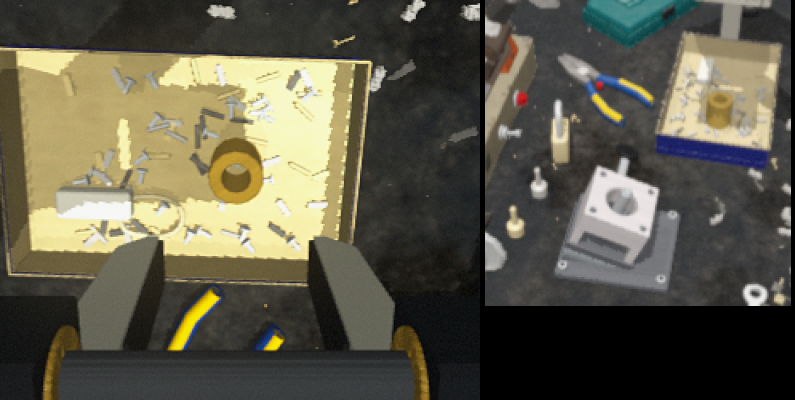

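The housing stands upright in the tin, both cutters are still standing, the nest is empty, and the gripper is clear.

```bash
python3 -c "
from station import manip
print(manip.close_job())"
```

```text
the job is handed in; nothing more can be done
None
```

Job handed in: the housing was ejected, drawn off the rod and stood upright in the tin, and both cutters are still standing. At its stop the lever took about 32 N, slightly over the 30 N bend limit.

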